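# Open the jar in the pull-out jar drawer

## Robot

A 6-joint arm with a two-finger parallel gripper is mounted at the origin on a cart in front of the work surface, level with it; the furniture and walls round the work are solid. World frame = base frame: x ahead of the robot, y to its left, z up, the work surface at z = 0. Lengths are in m, angles in degrees, forces in N, time in s.
With the tool pointing down it reaches from about 0.3 to 0.875 m from the base axis. Payload 6.4 kg.
Tool frame: the origin (TCP) lies at the centre of the arm's flange, where the gripper is bolted on; the fingertips stand 166 mm ahead of it and the grasp point (between the pads) lies pinch_z ahead of it (pinch_z is the distance from the TCP to the grasp point, in m); z points along the fingers, y is the line along which they close (so a half turn about z gives the same grasp; the last joint's range is limited). The gripper opens to 88 mm and grips with 3 to 60 N. Pads are 18 mm wide; open, the fingers measure 123 mm over their backs; the gripper's body (75 mm by 187 mm) begins 45 mm behind the grasp point.
Start: joints at [-11.82, 10.359, 92.074, -0, 77.567, -11.82], TCP at [0.575, 0, 0.405] pointing down, gripper open.
Joint ranges: [-171.53, 171.53], [-51.25, 118.39], [17.06, 147.69], [-65.23, 245.23], [0, 150.52], [-178.68, 178.68]. Speed limits (degrees/s): [147.25, 147.25, 172.46, 180, 180, 180].

## Interface

Orientations are given as [roll, pitch, yaw] about the fixed x, y, z axes, in that order (R = Rz(yaw) Ry(pitch) Rx(roll)).
In Python, from rig import * gives the robot as it stands.
- The arm moves only by the tool move_arm, never from a script. Its argument "targets" is a list of rows, each a list of 6 numbers: the shift along the world's x, y, z as a fraction of full scale, then the turn, a rotation vector about the world's x, y, z as a fraction of full scale. A call has 1 to 10 rows; each row shifts and turns the commanded pose from where the row before left it; what a row does not reach is not made up. Full scale, the value 1, is 1 m for a shift and 180 degrees for a turn. A row lasts 1/8 s, in which the tool goes at most 62.5 mm and 10.7 degrees, less where a joint would pass 70% of its speed; a pose out of reach is approached as far as the arm can. A call with a number of a shift or a turn outside -1 to 1 is refused whole. A call with a gripper value outside its range is refused whole. "claw" is the opening, from 0 (shut) to 1 (fully open), set as the call begins (left out, the last holds). The fingers move at their own pace and stop on an object; "newtons" is the grip in N (left out, the last holds). Time passes only in rows, so rows that do not move let the fingers close. It gives the time, the measured TCP pose, the force, the opening and the grip force at its end, in the units of the state.
- read_state(): the state, without advancing time (a new reading comes with each control period).
- get_image(name): name is "scene" or "side" or "wrist"; returns a dict with "pixels" (480x640x3 uint8, red, green, blue), "depth" (480x640 float32, m along the optical axis (not along the pixel's ray), 0 where there is no reading), "K" (3x3 intrinsics, pixels), "origin" and "rotation" of the camera in the world. Camera axes: x right, y down, z forward; pixel columns grow to the right and rows downward; lengths in m; the calibration is good to about 2 mm. A picture is of the moment at which its call begins.
- sign_off(): hands the job in; it is judged then, once.
The state is a dict: "time": time; "qpos": joint angles; "dq": joint speeds; "tau": joint torques, N m; "eef_pos": TCP position; "tool_rot": TCP orientation; "ft_force": force on the tool from outside, world axes, zero at the start; "moment": the same for the moment, N m; "finger_gap": finger opening in m; "finger_force": force on a finger pad.
Only numpy, scipy, OpenCV 4.12 (cv2) and the standard library are available. Lean on these libraries where they do the work, as an engineer would, in place of code of your own. Each camera call takes 0.05 s, during which the arm holds its last target. There are 200 camera calls.

## Task

Pull the drawer of the small wooden drawer unit out to its stop. In it stand two six-sided jars, a tall one and a low one: unscrew the lid of the tall jar (anticlockwise, seen from above) while the drawer's nest keeps the jar from turning, stopping when the thread lets go and not forcing it on to its end stop. Lift the lid off and finish while still holding it level, a centimetre or two above the jar's mouth; the jar stays down in its nest, the drawer stays open, and the other things stay where they are.

Things in the scene. Friction and masses are not known exactly. Their poses are not given: they have to be found in the camera images.
- drawer_unit_top: small plain wooden drawer unit fixed on the worktop, 190 deep (its x) x 200 wide (its y) x 114 high; origin at the centre of its underside, z up; its front faces its own -x (about to the robot's right) and the drawer runs out along its -x. With the drawer shut the jars are hidden inside.
- jar_drawer (a joint): how far the drawer is out, m: 0 shut, 0.15 at its stop. It resists with about 2.5 N and stays where it is left. Its front board is 12 thick, 198 wide, its top 107 above the worktop (7 below the unit's top). On the drawer's floor are two hexagonal nests side by side, 37 either side of the middle, 24 deep, with 1.5 play all round the jars.
- drawer_handle (a point): middle of the drawer's steel bar handle (moves with the drawer): a level round bar 10 thick, 100 long along the unit's y, 92 above the worktop, its axis 42 in front of the drawer's front board; nothing below it but the worktop.
- tall_jar: amber glass jar, loose in one of the drawer's two nests (left or right varies): hexagonal body 60 across flats and 58 high, neck 42 across up to 80 (84 with its lid on); origin at the centre of its underside, z up. Mass about 0.4 kg. With the drawer at its stop its axis stands 70 in front of the unit and 70 behind the drawer's front board.
- jar_mouth (a point): centre of the tall jar's mouth, on its axis 80 above its underside (93 above the worktop when it stands in the nest).
- jar_lid: the tall jar's loose steel lid, 60 across, 18 high, top 4 thick, mass 35 g; origin at the centre of its lower edge, z up; screwed home it is 66 above the jar's underside (its lower edge 79, its top 97 above the worktop). Three lugs inside its skirt run under three thread segments on the neck, so it comes off only after being turned; it does not rise by itself as it turns.
- lid_turn (a joint): turn of the thread relative to the jar, rad: 0 tight, grows anticlockwise from above; resists with about 0.3 N m, stays where it is left (also after the lid is off). The lugs come free at 1.0; dead stop at 1.5. The jar first turns a few degrees until the nest holds it, so turn the gripper about 1.3. Pulled up too early, the lid lifts the jar with it.
- low_jar: the other jar, in the other nest, leave it alone: the same hexagon 60 across flats but only 40 high with its lid (top 53 above the worktop); origin at the centre of its underside.
- by_mug_2: bystander: large mug, 99 high
- by_mill_1: bystander: dark wooden pepper mill, 150 high
- by_tin_1: bystander: food tin, 75 across, 58 high
- by_lemon_1: bystander: lemon
- by_kitchen_timer: bystander: round kitchen timer, 62 across, 44 high
- by_lime_1: bystander: lime, 45 high
- by_candle_1: bystander: small tea light, 38 across, 17 high

How it is judged (in metres and radians):
On the way, in this order (a step that is already met when the one before it is completed fails the run):
1. the drawer is out at its stop (value of joint jar_drawer above 0.143 m), for 0.2 s.
2. the lid has been turned until the thread lets go, still on the jar, which stands in its nest in the open drawer (value of joint lid_turn above 0.95 rad and value of joint jar_drawer above 0.135 m and height (world z) of tall_jar below 0.023 m and z of jar_lid in the frame of tall_jar below 0.075 m), for 0.05 s.
At the end, for the whole second after the job is handed in: Drawer at its stop (within 15 mm); fingers hold the lid level (11 degrees), at rest, its lower edge 2 to 45 mm above the tall jar's mouth, centred within 20 mm, touching nothing else; the jar upright and fully down in its nest, not touched by the fingers (value of joint jar_drawer above 0.135 m and contact force between the fingers and jar_lid above 1 N and contact force between each of jar_lid, the fingers and tall_jar below 0.05 N and contact force between jar_lid and drawer_unit_top below 0.05 N and contact force between jar_lid and low_jar below 0.05 N and z of jar_lid in the frame of jar_mouth between 0.002 and 0.045 m and horizontal distance between jar_lid and jar_mouth below 0.02 m and angle between jar_lid's own z axis and vertical below 0.2 rad and linear speed of each of jar_lid, tall_jar below 0.02 m/s and height (world z) of tall_jar below 0.018 m and angle between tall_jar's own z axis and vertical below 0.08 rad); the arm keeps its last pose, push and grip.
It fails at once if the tall jar is lifted out of its nest (height (world z) of tall_jar above 0.03 m).
It fails at once if the low jar is lifted or tipped (height (world z) of low_jar above 0.023 m or angle between low_jar's own z axis and vertical above 0.25 rad).
It fails at once if a bystander is pushed more than 30 mm (distance of any of by_mug_2, by_mill_1, by_tin_1, by_lemon_1, by_kitchen_timer, by_lime_1, by_candle_1 from where it was at the start of the episode above 0.03 m).
It fails at once if the thread is forced on to its end stop (value of joint lid_turn above 1.46 rad).
It also fails if it takes over 48 s, if anything falls off the work surface, if the arm or the gripper's body presses on something with over 40 N, if the wrist force passes 120 N, or if a joint passes its speed limit or range.

## Working session

There is one attempt and no reset: what is moved stays moved. The work goes in short steps, Python scripts to look and compute and a tool call to move; the robot and the scene stay as the last step left them, time stands still between calls to the robot, and variables do not carry over. Pictures are saved under pics/ and viewed, at most 10 in all, crops included, and the job is handed in when it is done.

Besides the shell and the picture viewer there is one more tool, called after "Request:" by a JSON object that holds its "api" and its "payload". move_arm: Moves the arm, as the interface text tells. Its arguments: {"type":"object","properties":{"targets":{"type":"array","items":{"type":"array","items":{"type":"number","minimum":-1,"maximum":1}}},"claw":{"type":"number"},"newtons":{"type":"number"}},"required":["targets"]}

```bash
mkdir -p pics; ls; python3 - <<'E'
from rig import *
import cv2,numpy as np
s=read_state();print(s)
ims=[]
for n in("scene","side"):
    d=get_image(n);np.savez(f"{n}.npz",**d);print(n,d["K"],d["origin"],d["rotation"])
    cv2.imwrite(f"pics/{n}1.png",d["pixels"][:,:,::-1])
E
```

```text
pics
{'time': 0.0, 'qpos': array([-1.18191046e+01,  1.04010247e+01,  9.21317045e+01,  1.10236990e-03,
        7.75660481e+01, -1.18229207e+01]), 'dq': array([ 0.0012461 , -0.01642114, -0.00731046, -0.02859416,  0.04320518,
       -0.07694   ]), 'tau': array([-5.85923790e-04, -4.33866942e+01, -3.41848969e+01,  7.00952648e-02,
        3.87157314e-02, -1.54040990e-04]), 'eef_pos': array([5.74749889e-01, 8.28189224e-05, 4.03818000e-01]), 'tool_rot': array([-1.79903539e+02, -2.12915043e-02,  9.00035599e+01]), 'ft_force': array([ 0.55177831, -0.492125  , -0.32530591]), 'moment': array([ 0.01882805, -0.03319073, -0.02880724]), 'finger_force': 0.0, 'finger_gap': 0.0882294120119209}
scene [[563.15079662   0.         326.2402318 ]
 [  0.         563.15079662 235.1186465 ]
 [  0.           0.           1.        ]] [-0.21246499  0.59047808  1.00524754] [-131.4126449     0.59695524 -133.23084461]
side [[558.78456282   0.         316.94869643]
 [  0.         558.78456282 242.49412199]
 [  0.           0.           1.        ]] [ 0.20749141 -0.95550439  0.78937012] [-127.01826334   -0.19326547  -21.5718463 ]
```

View pics/scene1.png

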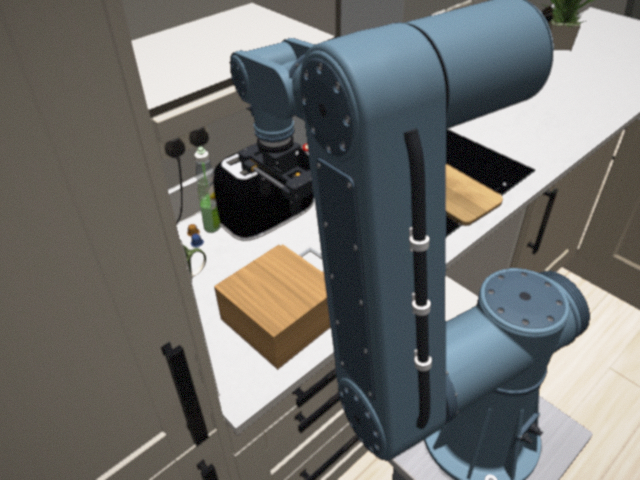

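View pics/side1.png

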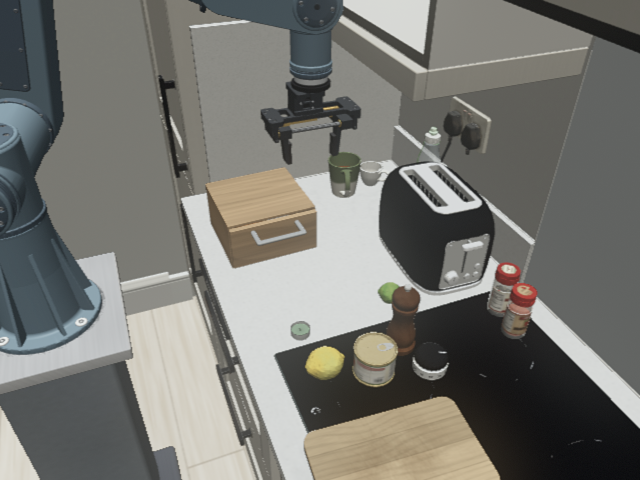

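The side view shows the unit's top around (262,195), its front with the handle at (278,236), the mug behind it at (344,175), the candle at (300,329) and the other bystanders further right. I'll measure the unit and handle from the depth.

```bash
cat > h.py <<'E'
import numpy as np,cv2
from scipy.spatial.transform import Rotation as R
def pts(d):
    K=d["K"];z=d["depth"].astype(float);v,u=np.mgrid[:480,:640]
    c=np.stack([(u-K[0,2])/K[0,0]*z,(v-K[1,2])/K[1,1]*z,z],-1)
    rot=np.array(d["rotation"]); M=R.from_euler("xyz",rot,degrees=True).as_matrix() if rot.ndim==1 else rot
    P=c@M.T+d["origin"];P[z<=0]=np.nan;return P
E
python3 - <<'E'
from h import *
d=dict(np.load("side.npz"));P=pts(d)
for n,(u,v) in dict(table=(300,290),top=(262,195),candle=(300,329),mug=(344,160),lemon=(325,362),lime=(389,292),toaster=(410,200),toastfront=(440,270),wall=(220,100)).items():print(n,P[v,u].round(3))
sub=np.zeros((480,640),bool);sub[160:265,195:330]=1
m=sub&(abs(P[...,2]-.114)<.006)
r=cv2.minAreaRect(P[m][:,:2].astype(np.float32)*1000);print(m.sum(),P[m][:,2].mean(),r,cv2.boxPoints(r))
# handle: bright pixels, z 0.08..0.105, in front
px=d["pixels"].astype(int);h=sub&(abs(P[...,2]-.093)<.009)&(px.max(-1)-px.min(-1)<25)&(px.min(-1)>110)
q=P[h];print(h.sum(),q.min(0),q.max(0),np.median(q,0))
r=cv2.minAreaRect(q[:,:2].astype(np.float32)*1000);print(r)
E
```

```text
table [ 0.501 -0.122 -0.002]
top [0.489 0.088 0.114]
candle [ 0.459 -0.238  0.008]
mug [0.76  0.24  0.072]
lemon [ 0.457 -0.369  0.054]
lime [ 0.651 -0.233  0.036]
toaster [ 0.734 -0.14   0.179]
toastfront [ 0.751 -0.253  0.078]
wall [0.462 0.315 0.255]
4076 0.11252647007630366 ((481.74078369140625, 92.79071807861328), (200.89820861816406, 203.9980926513672), 1.7296799421310425) [[378.25873  191.71133 ]
 [384.4162   -12.193816]
 [585.22284   -6.129898]
 [579.06537  197.77525 ]]
513 [ 0.37896021 -0.06032176  0.08403001] [0.58474248 0.34079441 0.10167954] [ 0.45702457 -0.02767478  0.0934044 ]
((469.91973876953125, 143.486083984375), (160.09017944335938, 416.89715576171875), 12.694488525390625)
```

```bash
python3 - <<'E'
from h import *
d=dict(np.load("side.npz"));P=pts(d);px=d["pixels"].astype(int)
sub=np.zeros((480,640),bool);sub[160:265,195:330]=1
X,Y,Z=P[...,0],P[...,1],P[...,2]
h=sub&(Y<-.035)&(Y>-.09)&(Z>.08)&(Z<.11)
q=P[h];print("handle",h.sum(),q.min(0),q.max(0),np.median(q,0),np.polyfit(q[:,0],q[:,1],1))
t=sub&(abs(Z-.114)<.007)&(Y>-.03)
for y in np.arange(-.03,.21,.01):
    r=P[t&(abs(Y-y)<.004)]
    if len(r):print(round(y,3),len(r),r[:,0].min().round(4),r[:,0].max().round(4),r[:,2].mean().round(4))
f=sub&(Z>.03)&(Z<.085)&(Y<.02)&(Y>-.03);q=P[f];print("front",f.sum(),np.polyfit(q[:,0],q[:,1],1),q[:,0].min(),q[:,0].max())
E
```

```text
handle 273 [ 0.43136514 -0.0603794   0.0857175 ] [ 0.54086338 -0.03543216  0.09873335] [ 0.48300085 -0.05350622  0.09384317] [ 0.02836507 -0.06604587]
-0.01 21 0.3909 0.5804 0.1077
0.0 165 0.3851 0.5813 0.1107
0.01 214 0.3843 0.5847 0.1124
0.02 188 0.3842 0.5839 0.1127
0.03 183 0.384 0.5822 0.1126
0.04 191 0.3831 0.5822 0.1126
0.05 173 0.3848 0.58 0.1128
0.06 177 0.3825 0.5819 0.1126
0.07 176 0.3818 0.5808 0.1125
0.08 154 0.3818 0.582 0.1128
0.09 172 0.3816 0.5784 0.1124
0.1 165 0.3816 0.5815 0.1127
0.11 165 0.3812 0.5795 0.1127
0.12 155 0.3812 0.5808 0.1126
0.13 163 0.3804 0.5782 0.1126
0.14 148 0.3804 0.5787 0.1125
0.15 145 0.3796 0.5792 0.1125
0.16 155 0.3794 0.5779 0.1124
0.17 151 0.3813 0.5791 0.1126
0.18 133 0.3786 0.5763 0.1126
0.19 91 0.3826 0.5755 0.1121
0.2 1 0.5524 0.5524 0.1107
front 1473 [ 0.01377452 -0.0149662 ] 0.38363404383699456 0.5851376836554016
```

Unit: pull direction ≈ (0.027,-1), board front at y≈-0.008, handle axis ≈ (0.485,-0.050,0.092), which agrees with the given 42 mm. I'll close the fingers and lower them behind the bar as a hook.

Request:
{"api": "move_arm", "payload": {"targets": [[-0.03,-0.009,0,0,0,0],[-0.03,-0.009,0,0,0,0],[-0.03,-0.009,0,0,0,0],[0,0,0,0,0,0],[0,0,-0.04,0,0,0],[0,0,-0.04,0,0,0],[0,0,-0.04,0,0,0],[0,0,0,0,0,0]], "claw": 0, "newtons": 20}}

```text
time: 1.1
eef_pos: [0.4842, -0.0265, 0.2818]
tool_rot: [-179.6, -0.1, 90.0]
ft_force: [0.2, -0.4, 0.5]
finger_gap: 0.0104
finger_force: 0.0
```

```bash
python3 - <<'E'
from rig import *
import cv2
d=get_image("side");cv2.imwrite("pics/side2.png",cv2.resize(d["pixels"][60:300,180:420,::-1],(600,600)))
E
python3 -c "import rig;print(getattr(rig,'pinch_z',None),[x for x in dir(rig) if x[0]!='_'])"
```

```text
0.1473 ['MotionError', 'get_image', 'pinch_z', 'read_state', 'sign_off']
```

View pics/side2.png

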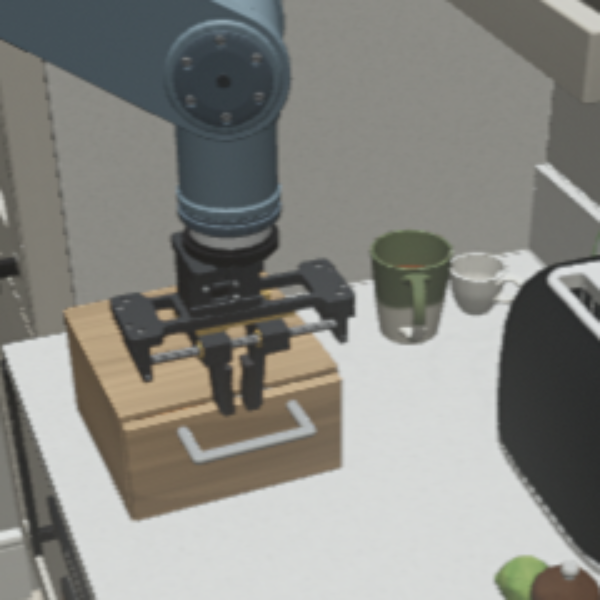

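The fingers (230,400 in the crop) stand above the gap between the front board and bar (250,445). I'll lower them 42 mm, then pull.

Request:
{"api": "move_arm", "payload": {"targets": [[0,0,-0.02,0,0,0],[0,0,-0.022,0,0,0],[0,0,0,0,0,0],[0,-0.01,0,0,0,0],[0.001,-0.02,0,0,0,0],[0,-0.02,0,0,0,0],[0.001,-0.02,0,0,0,0],[0,-0.02,0,0,0,0],[0.001,-0.02,0,0,0,0],[0,0,0,0,0,0]]}}

```text
time: 2.4
eef_pos: [0.488, -0.1389, 0.2428]
tool_rot: [-180.0, 0.1, 89.9]
ft_force: [0.3, 0.1, 0.2]
finger_gap: 0.0003
finger_force: 0.0
```

Request:
{"api": "move_arm", "payload": {"targets": [[0,-0.012,0,0,0,0],[0.001,-0.012,0,0,0,0],[0,-0.012,0,0,0,0],[0,-0.006,0,0,0,0],[0,0,0,0,0,0]]}}

```text
time: 3.02
eef_pos: [0.4893, -0.1798, 0.2429]
tool_rot: [179.9, 0.1, 90.0]
ft_force: [0.4, 0.2, 0.2]
finger_gap: 0.0004
finger_force: 0.0
```

Request:
{"api": "move_arm", "payload": {"targets": [[0,-0.004,0,0,0,0],[0,-0.004,0,0,0,0],[0,-0.003,0,0,0,0],[0,0,0,0,0,0]]}}

```text
time: 3.52
eef_pos: [0.4894, -0.1874, 0.2428]
tool_rot: [180.0, -0.3, 90.0]
ft_force: [3.2, 16.7, 6.2]
finger_gap: 0.0003
finger_force: 8.7
```

```bash
python3 - <<'E'
from rig import *
import cv2,numpy as np
d=get_image("side");np.savez("s3.npz",**d);cv2.imwrite("pics/side3.png",cv2.resize(d["pixels"][120:360,180:420,::-1],(600,600)))
E
```

```text
(no output)
```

View pics/side3.png

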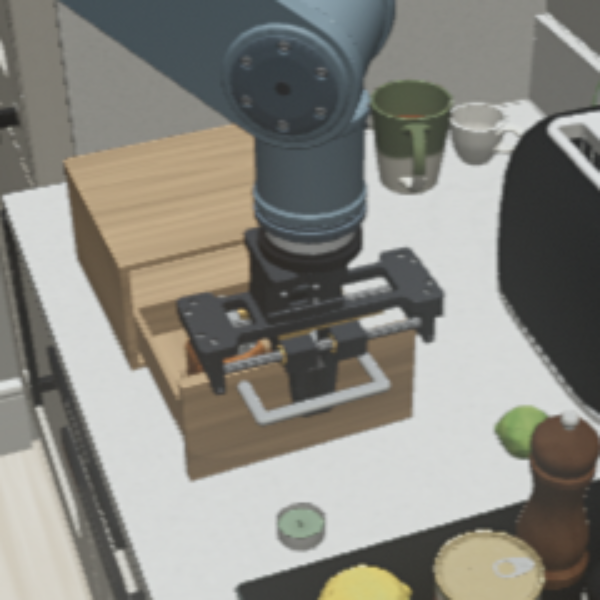

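The drawer is open at its stop (16.7 N), with jar parts visible inside at (240,345). I'll back off, rise and look down with the wrist camera.

Request:
{"api": "move_arm", "payload": {"targets": [[0,0.015,0,0,0,0],[0,0,0.02,0,0,0],[0,0,0.06,0,0,0],[0,0,0.06,0,0,0],[0,0.05,0.05,0,0,0],[0,0.05,0,0,0,0],[0,0,0,0,0,0]], "claw": 1}}

```text
time: 4.45
eef_pos: [0.4888, -0.0783, 0.4278]
tool_rot: [179.9, 0.1, 90.2]
ft_force: [-0.7, -0.1, -0.8]
finger_gap: 0.0683
finger_force: 0.0
```

```bash
python3 - <<'E'
from rig import *
import cv2,numpy as np
w=get_image("wrist");np.savez("w4.npz",**w);d=get_image("side");np.savez("s4.npz",**d)
a=np.hstack([cv2.resize(w["pixels"],(400,300)),cv2.resize(d["pixels"][120:360,160:480],(400,300))])
cv2.imwrite("pics/w4.png",a[:,:,::-1]);print(w["origin"],w["rotation"])
E
```

```text
[ 0.48760551 -0.00692087  0.40798544] [ 1.63519842e+02 -1.32515339e-01  1.91347784e-01]
```

View pics/w4.png

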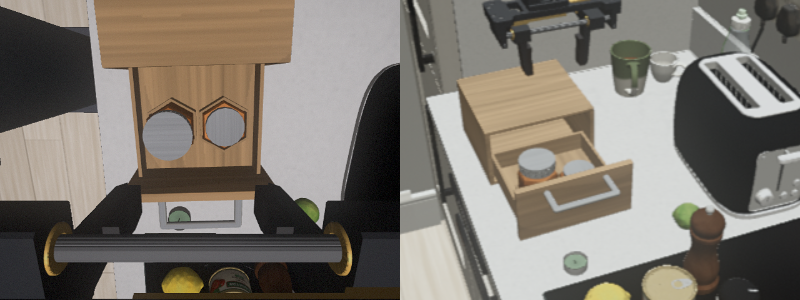

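The tall jar's lid is at (167,136) in the half-size wrist view (full size ≈ (267,218)). It's on the low-x side, with the low jar at (225,128). Measuring the lid.

```bash
python3 - <<'E'
from h import *
for f in("w4","s4"):
    d=dict(np.load(f+".npz"));P=pts(d);X,Y,Z=P[...,0],P[...,1],P[...,2]
    m=(abs(Z-.096)<.006)&(abs(X-.448)<.045)&(abs(Y+.07)<.05)
    n,l,st,c=cv2.connectedComponentsWithStats(m.astype(np.uint8));k=1+st[1:,4].argmax();m=l==k
    q=P[m];print(f,"lid",len(q),q.mean(0),np.median(q[:,2]),cv2.minEnclosingCircle(q[:,:2].astype(np.float32)*1000))
    m=(abs(Z-.053)<.006)&(abs(X-.522)<.04)&(abs(Y+.07)<.05);q=P[m];print("low",len(q),q.mean(0))
    m=(abs(X-.485)<.05)&(Y<-.1)&(Y>-.19)&(Z>.1)&(Z<.115);q=P[m];print("board",len(q),q.min(0),q.max(0))
    m=(abs(Y+.07)<.03)&(abs(X-.485)<.11)&(abs(X-.485)>.075)&(Z>.04)&(Z<.12);q=P[m];
    if len(q):
        for lo in(.37,.56):
            r=q[(q[:,0]>lo)&(q[:,0]<lo+.05)]
            if len(r):print("wall",len(r),r.min(0),r.max(0),np.percentile(r[:,2],95))
E
```

```text
w4 lid 4990 [ 0.45246405 -0.0791722   0.09721038] 0.0972761772319363 ((452.5066223144531, -80.10781860351562), 30.462644577026367)
low 3101 [ 0.52547822 -0.07693785  0.05325686]
board 2178 [ 0.43501652 -0.16244666  0.10001232] [ 0.53499919 -0.1468725   0.1094638 ]
wall 561 [ 0.40004371 -0.09961643  0.04013583] [ 0.40706045 -0.04000294  0.05041084] 0.049291457591922494
wall 562 [ 0.57062168 -0.09996307  0.04004039] [ 0.57783761 -0.04002455  0.05083038] 0.04938698531915005
s4 lid 482 [ 0.44943982 -0.08214685  0.09534417] 0.09564614787585357 ((448.70465087890625, -78.76280212402344), 32.67078399658203)
low 207 [ 0.52321562 -0.06909753  0.05153827]
board 291 [ 0.43543674 -0.16315949  0.10008582] [ 0.53496667 -0.1452664   0.10899539]
wall 61 [ 0.39804289 -0.0984448   0.04064814] [ 0.40534359 -0.04181437  0.05194481] 0.04835333577444778
wall 38 [ 0.56891609 -0.07510705  0.04010388] [ 0.57538868 -0.04034418  0.04846253] 0.04810916886058782
```

Lid at (0.452,-0.0795), top 0.097 and radius 30, which matches. The walls are only 50 high. I'll grasp with TCP z≈0.243, so the tips are at 0.077, above the jar body's 0.071.

Request:
{"api": "move_arm", "payload": {"targets": [[-0.037,-0.001,0,0,0,0],[0,0,-0.04,0,0,0],[0,0,-0.04,0,0,0],[0,0,-0.04,0,0,0],[0,0,-0.03,0,0,0],[0,0,-0.02,0,0,0],[0,0,-0.015,0,0,0],[0,0,0,0,0,0],[0,0,0,0,0,0]], "claw": 1}}

```text
time: 5.68
eef_pos: [0.4524, -0.0823, 0.2425]
tool_rot: [180.0, 0.0, 90.0]
ft_force: [0.5, -0.3, -0.1]
finger_gap: 0.0884
finger_force: 0.0
```

```bash
python3 - <<'E'
from rig import *
import cv2,numpy as np
w=get_image("wrist");d=get_image("side")
a=np.hstack([cv2.resize(w["pixels"],(400,300)),cv2.resize(d["pixels"][140:290,190:390],(400,300))])
cv2.imwrite("pics/w5.png",a[:,:,::-1]);print(read_state()["qpos"])
E
```

```text
[-2.51254305e+01  8.57920135e+00  1.15397335e+02 -4.51008601e-03
  5.59203623e+01 -2.51188307e+01]
```

View pics/w5.png

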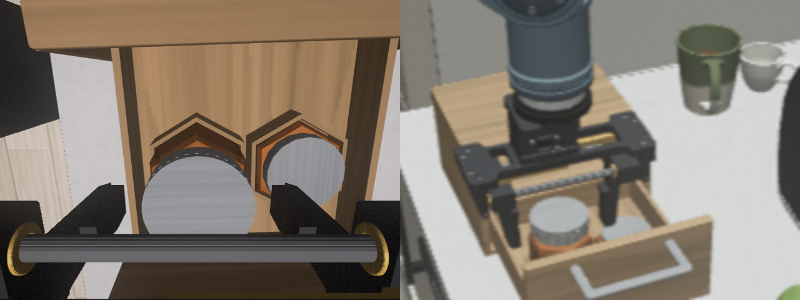

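The lid (198,195 in the wrist view) sits between the open fingers, clear on both sides. I'll correct y by +3 mm and grip.

Request:
{"api": "move_arm", "payload": {"targets": [[0,0.003,0,0,0,0],[0,0,0,0,0,0],[0,0,0,0,0,0],[0,0,0,0,0,0],[0,0,0,0,0,0],[0,0,0,0,0,0],[0,0,0,0,0,0]], "claw": 0, "newtons": 40}}

```text
time: 6.65
eef_pos: [0.4521, -0.0788, 0.2421]
tool_rot: [180.0, -0.0, 90.0]
ft_force: [-0.4, 1.8, 4.2]
finger_gap: 0.0591
finger_force: 40.1
```

Request:
{"api": "move_arm", "payload": {"targets": [[0,0,0,0,0,0.03],[0,0,0,0,0,0.03],[0,0,0,0,0,0.03],[0,0,0,0,0,0.03],[0,0,0,0,0,0.03],[0,0,0,0,0,0.03],[0,0,0,0,0,0.03],[0,0,0,0,0,0.03],[0,0,0,0,0,0.03],[0,0,0,0,0,0]]}}

```text
time: 7.9
eef_pos: [0.4524, -0.0788, 0.2421]
tool_rot: [180.0, 0.1, 138.5]
ft_force: [2.1, 1.7, 2.0]
finger_gap: 0.0594
finger_force: 40.1
```

```bash
python3 - <<'E'
from rig import *
s=read_state();print(s["moment"],s["qpos"])
E
```

```text
[ 0.44041448 -0.3952174  -0.09305874] [-2.47593406e+01  8.58266895e+00  1.15496099e+02  3.61783183e-02
  5.58572176e+01 -7.33072559e+01]
```

Request:
{"api": "move_arm", "payload": {"targets": [[0,0,0,0,0,0.03],[0,0,0,0,0,0.03],[0,0,0,0,0,0.03],[0,0,0,0,0,0.03],[0,0,0,0,0,0.024],[0,0,0,0,0,0],[0,0,0,0,0,0]]}}

```text
time: 8.78
eef_pos: [0.4523, -0.0788, 0.2421]
tool_rot: [180.0, 0.1, 164.4]
ft_force: [2.9, 1.7, 2.5]
finger_gap: 0.0596
finger_force: 40.1
```

```bash
python3 - <<'E'
from rig import *
import cv2,numpy as np
s=read_state();print(s["moment"],s["qpos"])
w=get_image("wrist");d=get_image("side")
a=np.hstack([cv2.resize(w["pixels"],(400,300)),cv2.resize(d["pixels"][140:290,190:390],(400,300))])
cv2.imwrite("pics/w6.png",a[:,:,::-1])
E
```

```text
[ 0.48088188 -0.57573403 -0.16031238] [-2.47571209e+01  8.57968086e+00  1.15500312e+02  2.04085280e-02
  5.58650795e+01 -9.91532592e+01]
```

View pics/w6.png

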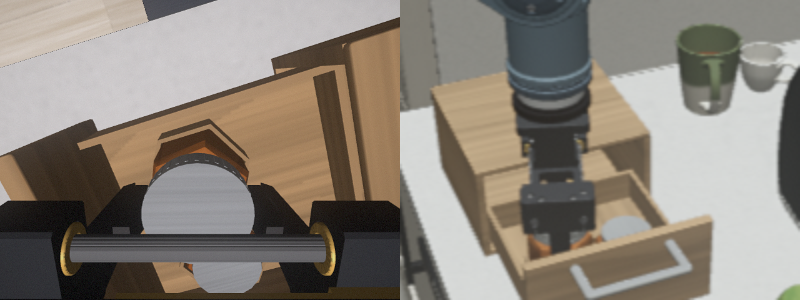

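The streaks on the lid keep their direction in the wrist frame, so it hasn't slipped. Now a gentle 5 mm test lift, watching the vertical force.

Request:
{"api": "move_arm", "payload": {"targets": [[0,0,0.002,0,0,0],[0,0,0.003,0,0,0],[0,0,0,0,0,0],[0,0,0,0,0,0]]}}

```text
time: 9.38
eef_pos: [0.4517, -0.0788, 0.2467]
tool_rot: [-180.0, -0.1, 164.5]
ft_force: [-0.6, -0.3, 0.4]
finger_gap: 0.0593
finger_force: 40.1
```

```bash
python3 - <<'E'
from rig import *
from h import *
s=read_state();print(s["moment"],s["ft_force"])
w=get_image("wrist");P=pts(w)
X,Y,Z=P[...,0],P[...,1],P[...,2]
m=(np.hypot(X-.452,Y+.079)<.025)&(Z>.08)&(Z<.13);print("lid top",m.sum(),np.median(Z[m]))
cv2.imwrite("pics/w7.png",w["pixels"][200:480,160:480,::-1])
E
```

```text
[ 0.0538695  -0.06045091  0.0281353 ] [-0.56950902 -0.25801662  0.41835917]
lid top 12116 0.10187271779323323
```

View pics/w7.png

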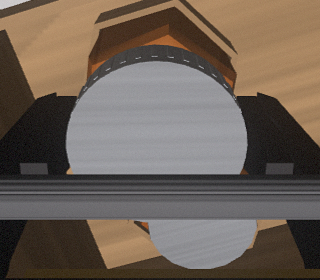

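The force on the lift is about 0 and the lid top is at 0.102, so the lid is free without the jar's weight (≈4 N). Lifting 25 mm more puts the lower edge about 16 mm above the mouth.

Request:
{"api": "move_arm", "payload": {"targets": [[0,0,0.005,0,0,0],[0,0,0.005,0,0,0],[0,0,0.005,0,0,0],[0,0,0.005,0,0,0],[0,0,0.005,0,0,0],[0,0,0,0,0,0],[0,0,0,0,0,0],[0,0,0,0,0,0]]}}

```text
time: 10.42
eef_pos: [0.4519, -0.0788, 0.2717]
tool_rot: [180.0, -0.0, 164.5]
ft_force: [-0.7, -0.0, -0.7]
finger_gap: 0.0597
finger_force: 40.1
```

```bash
python3 - <<'E'
from rig import *
from h import *
w=get_image("wrist");P=pts(w);X,Y,Z=P[...,0],P[...,1],P[...,2]
m=(np.hypot(X-.452,Y+.079)<.025)&(Z>.08)&(Z<.15);q=P[m];print("lid top",np.median(Z[m]),np.linalg.lstsq(np.c_[q[:,:2],np.ones(len(q))],q[:,2],rcond=None)[0],read_state()["ft_force"])
d=get_image("side");P=pts(d)
m=(abs(P[...,0]-.485)<.05)&(P[...,1]<-.1)&(P[...,1]>-.19)&(P[...,2]>.1)&(P[...,2]<.115);print("board",P[m].min(0),P[m].max(0))
a=np.hstack([cv2.resize(w["pixels"],(400,300)),cv2.resize(d["pixels"][140:290,190:390],(400,300))])
cv2.imwrite("pics/w8.png",a[:,:,::-1])
E
```

```text
lid top 0.12687017860269179 [ 0.00831778 -0.00631678  0.12262123] [-0.43553178 -0.15853722 -0.38368153]
board [ 0.43507352 -0.1628582   0.10000411] [ 0.53493997 -0.10139301  0.11492616]
```

View pics/w8.png

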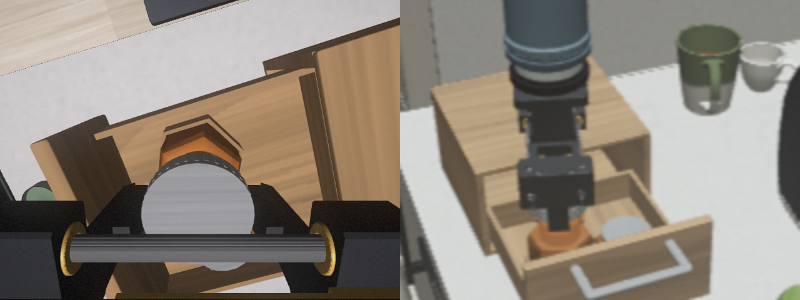

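The lid is held level (top at 0.127, so its lower edge is about 16 mm above the mouth). The amber jar stays in its nest, seen at (560,235) in the side view, and the drawer is still out. Handing in.

```bash
python3 -c "
from rig import *
print(sign_off())"
```

```text
the job is handed in; nothing more can be done
None
```

I handed the job in at about 10.5 s with the drawer out at its stop and the tall jar's lid unscrewed and held level about 16 mm above the mouth; the jar is still in its nest, and the sign-off returned no verdict.

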